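# Slide the strainer rest into its recess

## Task

Put the steel strainer rest back in its recess in the granite slab: lay it flat on the slab between the two low rails, at the end on the robot's right, then slide it gently along the stone towards the other end until it drops into the recess, and let go with it lying level and fully down. Do not slam it down or ram it against the stone, and leave the spice tin, the jars and the mug alone.

Things in the scene. Friction and masses are not known exactly. Their poses are not given: they have to be found in the camera images.
- plate: the strainer rest: loose flat square steel plate, 100 x 100 mm, 10 mm thick, with drain slots; on its middle an upright steel grip fin 14 mm thick (along the plate's x), 50 mm long (along y), 30 mm high above the plate. 0.25 to 0.5 kg. Origin at the centre of the underside, z up. Either way round fits the recess.
- rails: two fixed low steel rails, round bars 10 mm thick parallel to x from x = -222 to +192 mm, 105 mm apart in the clear, tops 31 mm above the work surface. Between and under them lies a fixed granite slab 345 mm long (x), 150 wide, 20 high. Origin on the work surface midway between the rails; +x is the slide direction, from the robot's right to its left; z up.
- entry (a point): point on the slab's top face (20 mm above the work surface), midway between the rails at x = -95 mm in their frame: where to lay the plate's centre first. The stone is flat there.
- recess_guess (a point): rough place of the recess, NOT measured: x = +60, y = 0 mm in the rails' frame, on the slab's top face. The slab was laid by eye, so the true centre of the recess is up to 25 mm from here, either way along x only. Recess: 6 mm deep, 104 mm long (x), 112 mm wide, flat floor 14 mm above the work surface.
- rail_end (a point): far end of the slide, top of slab level, x = +192, y = 0 mm in the rails' frame. A loose plate pushed this way tips nose-down once half over the recess, lies level 6 mm lower when all in, then stops at the recess's far edge, where the push rises steeply above the sliding friction (2 to 7 N).
- dabba: bystander: round steel spice tin (masala dabba), lid on, 154 mm across, 76 mm high; origin under its centre
- jar_a: bystander: saffron plastic jar, 72 mm across, 95 mm high; origin under its centre
- jar_b: bystander: white plastic jar, 72 mm across, 95 mm high; origin under its centre
- mug: bystander: white ceramic mug, 84 mm across, 95 mm high, holding wooden spoons that reach 210 mm; handle towards its +y; origin under its centre
There are look-alikes about, which are no part of the job. Leave any green or red look-alike of the plate alone.

How it is judged:
By the outcome, as a careful person would: the job done as asked, in the order asked, and still so for the second after the job is handed in, with the robot touching nothing.
It also fails if it takes over 56 s, if anything falls off the work surface, if the arm or the gripper's body presses on something with over 40 N, if the wrist force passes 120 N, or if a joint passes its speed limit or range.

## Robot

A 6-joint arm with a two-finger parallel gripper is mounted at the origin on the work surface. World frame = base frame: x ahead of the robot, y to its left, z up, the work surface at z = 0. Lengths are in m, angles in degrees, forces in N, time in s.
With the tool pointing down it reaches from about 0.4 to 0.825 m from the base axis. Payload 7 kg.
Tool frame: the origin (TCP) lies at the very end of the fingers, on their centre line; the grasp point (between the pads) lies 19 mm behind it (r.hold_point_z is the distance from the TCP to the grasp point, in m); z points along the fingers, y is the direction in which the jaws open and shut (so a half turn about z gives the same grasp; the last joint's range is limited). The gripper opens to 88 mm and grips with 3 to 60 N. Pads are 19 mm wide; open, the fingers measure 130 mm over their backs; the gripper's body (78 mm by 193 mm) begins 47 mm behind the grasp point.
Start: joints at [-52.363, 20.546, 0.682, 0, -70.136, -16.507], TCP at [0.243, -0.63, 0.204] pointing down, gripper open.
Joint ranges: [-176.03, 176.03], [-82.01, 121.73], [-58.28, 71.71], [-173.87, 95.51], [-174.79, -0.11], [-173.66, 173.66]. Speed limits (degrees/s): [136.94, 136.94, 172.46, 180, 180, 180].

## Interface

Orientations are given as [roll, pitch, yaw] about the fixed x, y, z axes, in that order (R = Rz(yaw) Ry(pitch) Rx(roll)).
In Python, from plant import r gives the robot as it stands. The module is installed in compiled form; this text tells all that it offers.
- The arm moves only by the shell command python3 -m inch 'ROWS' [FORCE]. ROWS is text: rows parted by semicolons, each of 7 numbers parted by spaces: the shift along the tool's x, y, z in m, then the turn, a rotation vector about the tool's x, y, z in rad, then the opening, from 0 (shut) to 1 (fully open). In form: tx ty tz ax ay az jaw; .... A call has 1 to 20 rows; each row shifts and turns the commanded pose from where the row before left it, along the tool's axes as they then stand; what a row does not reach is not made up. A row lasts 1/12 s, in which the tool goes at most 41.7 mm and 7.16 degrees, less where a joint would pass 70% of its speed; a pose out of reach is approached as far as the arm can. A call with a gripper value outside its range is refused whole. The fingers move at their own pace and stop on an object; FORCE is the grip in N (left out, the last holds). Time passes only in rows, so rows that do not move let the fingers close. It gives the time, the measured TCP pose, the force and the opening at its end, in the units of the state.
- r.get_state(): the state, without advancing time (a new reading comes with each control period).
- r.capture(name): name is "side" or "top" or "wrist"; returns the picture (480x640x3 uint8, red, green, blue); there is no depth.
- r.camera_params(name): a dict with "vfov" (degrees; the focal length in pixels is half the picture's height over the tangent of half this angle, whatever the lens; pixels are square), "cx", "cy" (the principal point, pixels), "distortion" ([k1, k2, p1, p2, k3] as OpenCV has them; the pictures are not rectified), "R" (3x3) and "t" (3): a world point X has camera coordinates R X + t. Camera axes: x right, y down, z forward; pixel columns grow to the right and rows downward; lengths in m; the calibration is good to about 2 mm. A picture is of the moment at which its call begins: read the wrist's pose just before it. camera_params takes no time and is no camera call; for the wrist camera it gives the pose at the moment of the call.
- r.close_job(): hands the job in, once; it reports no verdict.
Trained networks look in the newest picture that a camera, given by its name, has taken for a name from the list of things; names that differ only in an ending like _2 or _b are one class to them, and where a whole thing is asked for, a point or a joint stands for the part that bears it (a point fixed in the world has none). Each returns a list of dicts, best first, with "p" (0 to 1); they miss things now and then, are a little off and sometimes report something else, mostly with a low value. They report only what shows in the picture. A call takes as long as a camera call. They do not tell look-alikes from the thing itself.
- r.recognise(target, camera): "xy" ([column, row] in pixels, amid what is visible of it).
The state is a dict: "time_s": time; "joints": joint angles; "qd": joint speeds; "joint_torque": joint torques, N m; "tcp_pos": TCP position; "eef_rot": TCP orientation; "contact_force": force on the tool from outside, world axes, zero at the start; "moment": the same for the moment, N m; "gripper_width": finger opening in m.
Only numpy, scipy, OpenCV 4.12 (cv2) and the standard library are available. Lean on these libraries where they do the work, as an engineer would, in place of code of your own. Each camera call takes 0.05 s, during which the arm holds its last target.

## Working session

There is one attempt and no reset: what is moved stays moved. The work goes in short steps, Python scripts to look and compute and a shell command to move; the robot and the scene stay as the last step left them, time stands still between calls to the robot, and variables do not carry over. Pictures are saved under pics/ and viewed, and the job is handed in when it is done.

```bash
mkdir -p pics; ls
python3 - <<'E'
from plant import r
import cv2
s=r.get_state(); print({k:s[k] for k in ('time_s','tcp_pos','eef_rot','contact_force','gripper_width')}, r.hold_point_z)
for c in ('top','side','wrist'):
    im=r.capture(c); cv2.imwrite(f'pics/{c}0.png',im[:,:,::-1])
    p=r.camera_params(c); print(c,p)
    for n in ('plate','rails','dabba'):
        try: print(n,r.recognise(n,c))
        except Exception as e: print(n,e)
print(r.get_state()['time_s'])
E
```

```text
pics
{'time_s': 0.0, 'tcp_pos': array([ 0.24308224, -0.62914428,  0.2035127 ]), 'eef_rot': array([ 1.79903533e+02, -8.24446211e-03, -1.58879709e+02]), 'contact_force': array([-1.01539418,  0.88616687, -0.1838424 ]), 'gripper_width': 0.08765150603753234} 0.0188
top {'vfov': 43.03798535099099, 'cx': 322.1796648002367, 'cy': 237.34859807798767, 'distortion': array([-0.00726643,  0.        ,  0.        ,  0.        ,  0.        ]), 'R': array([[-0.0195757 , -0.99963294,  0.01872927],
       [-0.99272653,  0.01720795, -0.11915508],
       [ 0.11878905, -0.02092559, -0.99269899]]), 't': array([-0.03146721,  0.56789698,  1.1955068 ])}
plate [{'xy': [419.4, 267.1], 'p': 0.96}, {'xy': [496.3, 258.7], 'p': 0.86}, {'xy': [382.3, 346.3], 'p': 0.65}]
rails [{'xy': [252.4, 242.6], 'p': 0.72}]
dabba [{'xy': [360.7, 139.5], 'p': 0.71}]
side {'vfov': 48.60706551150597, 'cx': 327.79636325675625, 'cy': 235.09029584636704, 'distortion': array([-0.15877694,  0.        ,  0.        ,  0.        ,  0.        ]), 'R': array([[-0.98608151, -0.16597044, -0.0098524 ],
       [-0.09861987,  0.63158139, -0.76901175],
       [ 0.13385581, -0.75733663, -0.63915871]]), 't': array([0.53053151, 0.10729047, 0.96338756])}
plate [{'xy': [360.1, 154.8], 'p': 0.95}, {'xy': [428.4, 216.9], 'p': 0.84}, {'xy': [359.3, 194.1], 'p': 0.65}]
rails [{'xy': [309.4, 311.6], 'p': 0.72}]
dabba [{'xy': [234.9, 202.3], 'p': 0.97}]
wrist {'vfov': 63.190821236033536, 'cx': 324.5021839313188, 'cy': 243.64656936446426, 'distortion': array([-0.07132996,  0.        ,  0.        ,  0.        ,  0.        ]), 'R': array([[-0.35990668,  0.93298734,  0.00134392],
       [ 0.89439794,  0.34460982,  0.28512522],
       [ 0.2655551 ,  0.10382047, -0.95848933]]), 't': array([ 0.67349411, -0.03599996,  0.39175498])}
plate []
rails []
dabba []
0.6
```

View pics/top0.png

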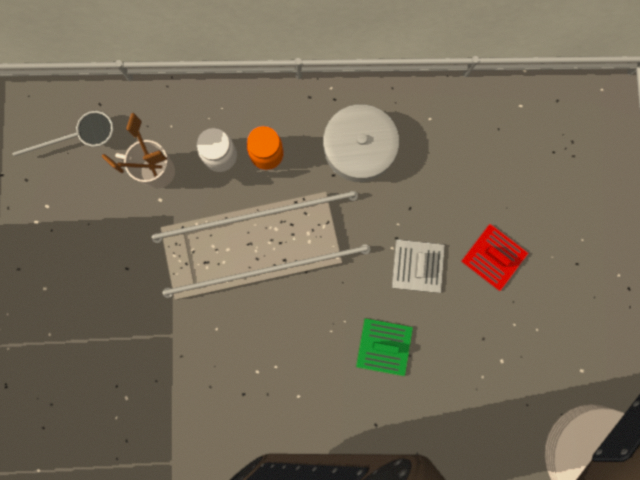

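View pics/side0.png

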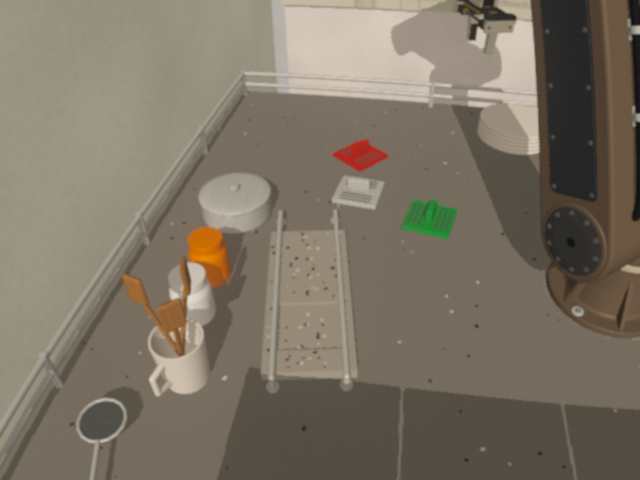

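View pics/wrist0.png

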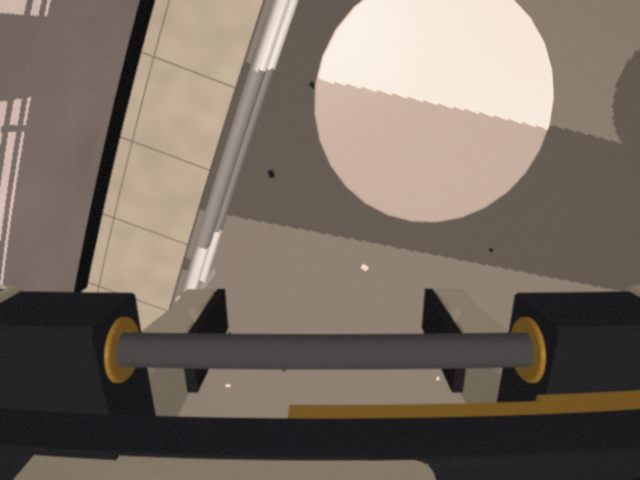

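Three plate-like things in the top picture: steel-grey (419,267), red (496,258) and green (385,347). The steel one fits, since red and green are named look-alikes. I'll confirm it in an enlarged crop.

```bash
cat > h.py <<'E'
import numpy as np, cv2
def K(p):
    f=240/np.tan(np.radians(p['vfov']/2)); return np.array([[f,0,p['cx']],[0,f,p['cy']],[0,0,1]])
def px2w(p,uv,z):
    uv=np.array(uv,float).reshape(-1,1,2)
    n=cv2.undistortPoints(uv,K(p),np.array(p['distortion'])).reshape(-1,2)
    R=np.array(p['R']);t=np.array(p['t']); c=-R.T@t
    d=np.c_[n,np.ones(len(n))]@R
    return c+d*((z-c[2])/d[:,2])[:,None]
def w2px(p,X):
    X=np.array(X,float).reshape(-1,3)
    return cv2.projectPoints(X,cv2.Rodrigues(np.array(p['R']))[0],np.array(p['t']),K(p),np.array(p['distortion']))[0].reshape(-1,2)
E
python3 - <<'E'
import cv2
a=cv2.imread('pics/top0.png')
cv2.imwrite('pics/c_plate.png',cv2.resize(a[225:305,370:470],None,fx=7,fy=7,interpolation=cv2.INTER_CUBIC))
cv2.imwrite('pics/c_rails.png',cv2.resize(a[180:310,145:375],None,fx=3.4,fy=3.4,interpolation=cv2.INTER_CUBIC))
b=cv2.imread('pics/side0.png')
cv2.imwrite('pics/c_srails.png',cv2.resize(b[205:395,255:365],None,fx=3,fy=3,interpolation=cv2.INTER_CUBIC))
E
```

```text
(no output)
```

View pics/c_plate.png

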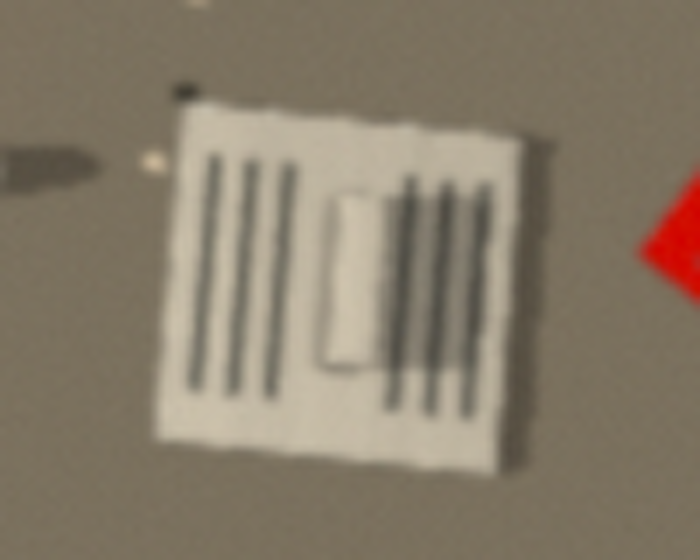

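View pics/c_rails.png

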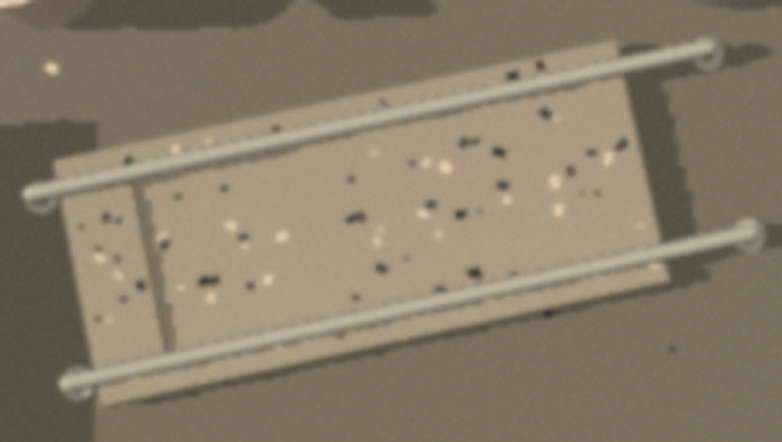

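View pics/c_srails.png

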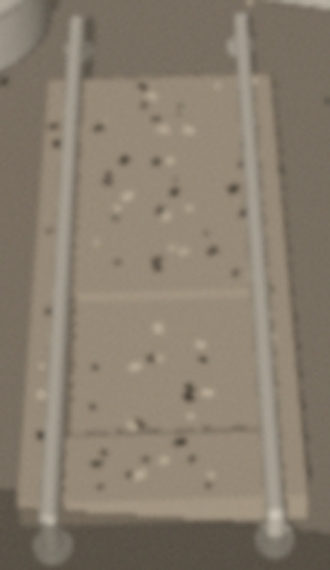

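Confirmed: the steel plate's corners are at crop (185,102), (522,138), (498,473), (157,440), with its fin at (352,283). The recess's far edge shows in the top view at crop (134,185)–(163,350). In the side view both edges show, at crop rows ~295 and ~433.

Run:
```python
from plant import r
from h import *
pt=r.camera_params('top');ps=r.camera_params('side')
def cr(l,s,x0,y0): return [((u+.5)/s-.5+x0,(v+.5)/s-.5+y0) for u,v in l]
C=px2w(pt,cr([(185,102),(522,138),(498,473),(157,440)],7,370,225),0.01)
print('plate c',C.mean(0),C)
for i in range(4):
    d=C[(i+1)%4]-C[i];print(np.linalg.norm(d),np.degrees(np.arctan2(d[1],d[0])))
F=px2w(pt,cr([(335,190),(383,195),(372,375),(320,368)],7,370,225),0.04); print('fin',F.mean(0))
# rails ends
T=lambda l,z: px2w(pt,cr(l,3.4,145,180),z)
S=lambda l,z: px2w(ps,cr(l,3,255,205),z)
E=T([(30,192),(715,48),(70,382),(757,229)],0.026)
print('rail ends top',E)
E2=S([(47,525),(77,15),(276,525),(240,13)],0.028)
print('rail ends side',E2)
slab=T([(53,162),(617,40),(669,281),(99,404)],0.02);print('slab top',slab)
slab2=S([(17,506),(48,80),(270,75),(304,505)],0.02);print('slab side',slab2)
for nm,A in (('top',E),('side',E2)):
    d1=A[0]-A[1];d2=A[2]-A[3]
    print(nm,'len',np.linalg.norm(d1),np.linalg.norm(d2),[np.degrees(np.arctan2(d[1],d[0])) for d in (d1,d2)],'origin', A.mean(0))
yaw=np.mean([np.arctan2(*(d[[1,0]])) for d in (E[0]-E[1],E[2]-E[3])])
ex=np.array([np.cos(yaw),np.sin(yaw)]);ey=np.array([-ex[1],ex[0]])
o=E.mean(0)[:2]+0.015*ex   # mid of x=-222..192 is -15mm
print('yaw',np.degrees(yaw),'o',o)
def rf(P): P=P[:,:2]-o; return np.c_[P@ex,P@ey]*1e3
print('slab rf',rf(slab),rf(slab2))
print('rail ends side rf',rf(E2))
print('recess far edge',rf(T([(134,185),(163,350)],0.02)),rf(S([(75,433),(260,431)],0.02)))
print('recess near edge',rf(S([(80,296),(246,293)],0.02)),rf(S([(80,296),(246,293)],0.014)))
e=o-0.095*ex;print('entry',e)
s=r.get_state();print(s['tcp_pos'],s['eef_rot'],s['time_s'])
```

```text
plate c [ 0.50814445 -0.23876003  0.01      ] [[ 0.56374901 -0.19480509  0.01      ]
 [ 0.55132073 -0.29416716  0.01      ]
 [ 0.45299173 -0.2828431   0.01      ]
 [ 0.46451633 -0.18322476  0.01      ]]
0.1001363263196029 -97.12957021183921
0.0989789192677471 173.43047288909074
0.10028275555854378 83.40092678103615
0.09990609674197401 -6.656239511079379
fin [ 0.50761662 -0.23687729  0.04      ]
rail ends top [[ 0.5766394   0.29948645  0.026     ]
 [ 0.65718185 -0.11117399  0.026     ]
 [ 0.46338494  0.27452888  0.026     ]
 [ 0.54685795 -0.13345558  0.026     ]]
rail ends side [[ 0.57540754  0.30111983  0.028     ]
 [ 0.65949179 -0.11801494  0.028     ]
 [ 0.46130653  0.28225837  0.028     ]
 [ 0.54620865 -0.1378181   0.028     ]]
slab top [[ 0.59529076  0.28753376  0.02      ]
 [ 0.66421265 -0.05223818  0.02      ]
 [ 0.51712298 -0.08038617  0.02      ]
 [ 0.45029613  0.25871958  0.02      ]]
slab side [[ 0.59563048  0.28696656  0.02      ]
 [ 0.66487198 -0.05382064  0.02      ]
 [ 0.51683244 -0.08231019  0.02      ]
 [ 0.44947282  0.262208    0.02      ]]
top len 0.4184842691997605
[... 422 characters left out ...]
00747022]
 [ 179.68767059   73.91273726]] [[ 178.83240582  -74.13871833]
 [-168.91665399  -75.08125753]
 [-167.76779269   75.67033565]
 [ 183.26985364   74.03468302]]
rail ends side rf [[ 196.68277834  -57.09036348]
 [-230.80301045  -57.19456618]
 [ 200.60468701   58.49256839]
 [-227.96512912   57.77143595]]
recess far edge [[134.78805996 -49.93576096]
 [136.72304429  50.69522051]] [[131.95673898 -45.65321817]
 [134.1672106   53.74871955]]
recess near edge [[ 31.37949778 -46.2678188 ]
 [ 32.69481893  50.61085386]] [[ 25.77131115 -46.86757394]
 [ 27.09817878  50.86154302]]
entry [0.5767325  0.00390543]
[ 0.24331022 -0.62957891  0.20444924] [ 1.79999070e+02  2.33273058e-03 -1.58870834e+02] 0.6
```

```bash
python3 -m inch '-.0194 .0135 0 0 0 0 .6;-.0194 .0135 0 0 0 0 .6;-.0194 .0135 0 0 0 0 .6;-.0194 .0135 0 0 0 0 .6;-.0194 .0135 0 0 0 0 .6;-.0194 .0135 0 0 0 0 .6;-.0194 .0135 0 0 0 0 .6;-.0194 .0135 0 0 0 0 .6;-.0194 .0135 0 0 0 0 .6;-.0194 .0135 0 0 0 0 .6;-.0194 .0135 0 0 0 0 .6;-.0194 .0135 0 0 0 0 .6;-.0194 .0135 0 0 0 0 .6;-.0194 .0135 0 0 0 0 .6;-.0194 .0135 0 0 0 0 .6;-.0194 .0135 0 0 0 0 .6;-.0194 .0135 0 0 0 0 .6;-.0194 .0135 0 0 0 0 .6;-.0194 .0135 0 0 0 0 .6;-.0194 .0135 0 0 0 0 .6' 35
python3 -m inch '0 0 .01 0 0 .0808 .6;0 0 .01 0 0 .0808 .6;0 0 .01 0 0 .0808 .6;0 0 .01 0 0 .0808 .6;0 0 .01 0 0 .0808 .6;0 0 .01 0 0 .0808 .6;0 0 .01 0 0 0 .6;0 0 .005 0 0 0 .6;0 0 0 0 0 0 .6;0 0 0 0 0 0 .6'
python3 - <<'E'
from plant import r
from h import *
s=r.get_state();p=r.camera_params('wrist')
im=r.capture('wrist');cv2.imwrite('pics/w1.png',im[:,:,::-1])
im=r.capture('top');cv2.imwrite('pics/t1.png',im[:,:,::-1])
print(s['tcp_pos'],s['eef_rot'],s['joints'],s['time_s'])
a=np.radians(83.3);c=np.array([.5081,-.2385]);ex=np.array([np.cos(a),np.sin(a)]);ey=np.array([-ex[1],ex[0]])
P=[[*(c+.05*i*ex+.05*j*ey),.01] for i,j in((1,1),(1,-1),(-1,-1),(-1,1))]+[[*(c+.007*i*ex+.025*j*ey),.04] for i,j in((1,1),(1,-1),(-1,-1),(-1,1))]
print(w2px(p,P).round(1))
E
```

```text
time_s: 2.27
tcp_pos: [0.5084, -0.2368, 0.2047]
eef_rot: [-180.0, 0.0, -158.9]
contact_force: [-0.0, -0.7, -0.5]
gripper_width: 0.0525
time_s: 3.1
tcp_pos: [0.5079, -0.238, 0.1295]
eef_rot: [-180.0, -0.0, 173.5]
contact_force: [-0.0, -1.3, 0.7]
gripper_width: 0.0522
[ 0.50793146 -0.23796592  0.12952259] [-1.79990165e+02 -1.42024232e-02  1.73465310e+02] [-5.10059164e+00  1.34141173e+01 -1.98605662e+01  1.13323961e-02
 -5.67397611e+01 -9.14403139e+01] 3.1
[[388.4 167.3]
 [382.7 288.9]
 [262.6 288.7]
 [257.1 167. ]
 [332.6 207. ]
 [332.  273.7]
 [313.1 273.6]
 [312.6 207. ]]
```

View pics/w1.png

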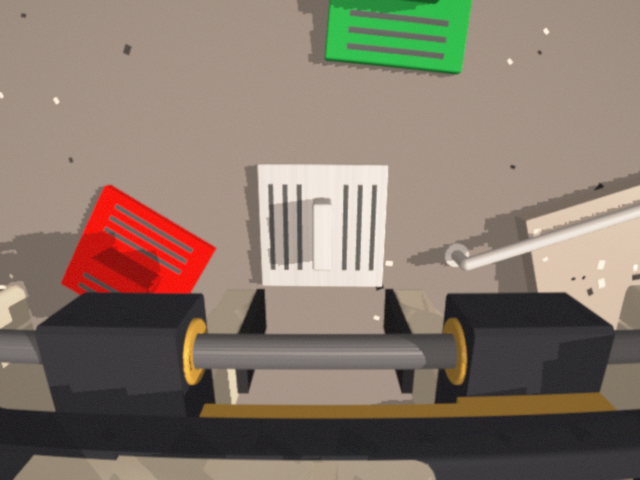

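The steel plate is at wrist (259..387, 166..287) with its fin at (314..331, 204..271). That is within ~2 px of prediction, and the plate sits ~1 mm nearer the base. I'm descending and gripping.

```bash
python3 -m inch '.001 0 .01 0 0 0 .6;0 0 .01 0 0 0 .6;0 0 .01 0 0 0 .6;0 0 .01 0 0 0 .6;0 0 .01 0 0 0 .6;0 0 .01 0 0 0 .6;0 0 .01 0 0 0 .6;0 0 .01 0 0 0 .6;0 0 .01 0 0 0 .6;0 0 .01 0 0 0 .6;0 0 .005 0 0 0 .6;0 0 .005 0 0 0 .6;0 0 .003 0 0 0 .6;0 0 .0025 0 0 0 .6;0 0 0 0 0 0 .6;0 0 0 0 0 0 .6'
python3 -m inch '0 0 0 0 0 0 0;0 0 0 0 0 0 0;0 0 0 0 0 0 0;0 0 0 0 0 0 0;0 0 0 0 0 0 0;0 0 0 0 0 0 0;0 0 0 0 0 0 0;0 0 0 0 0 0 0' 35
```

```text
time_s: 4.53
tcp_pos: [0.5071, -0.2378, 0.0142]
eef_rot: [-180.0, 0.0, 173.4]
contact_force: [-0.5, 0.8, 0.2]
gripper_width: 0.0529
time_s: 5.2
tcp_pos: [0.5069, -0.2379, 0.014]
eef_rot: [-180.0, 0.0, 173.4]
contact_force: [0.1, -1.1, 0.3]
gripper_width: 0.0133
```

```bash
python3 -m inch '0 0 -.003 0 0 0 0;0 0 -.007 0 0 0 0;0 0 -.012 0 0 0 0;0 0 -.016 0 0 -.052 0;0 0 -.016 0 0 -.052 0;0 0 -.016 0 0 -.052 0;0 0 -.015 0 0 -.052 0;0 0 -.01 0 0 -.052 0;0 0 -.005 0 0 -.052 0;0 0 0 0 0 0 0;0 0 0 0 0 0 0'
python3 -m inch '-.003 .006 0 0 0 0 0;-.0065 .0125 0 0 0 0 0;-.0085 .0165 0 0 0 0 0;-.0085 .0165 0 0 0 0 0;-.0085 .0165 0 0 0 0 0;-.0085 .0165 0 0 0 0 0;-.0085 .0165 0 0 0 0 0;-.0085 .0165 0 0 0 0 0;-.0085 .0165 0 0 0 0 0;-.0085 .0165 0 0 0 0 0;-.0085 .0165 0 0 0 0 0;-.0085 .0165 0 0 0 0 0;-.0085 .0165 0 0 0 0 0;-.0085 .0165 0 0 0 0 0;-.0065 .011 0 0 0 0 0;-.003 .006 0 0 0 0 0;0 0 0 0 0 0 0;0 0 0 0 0 0 0'
python3 - <<'E'
from plant import r
from h import *
s=r.get_state();p=r.camera_params('wrist')
for c in ('wrist','top','side'):
    im=r.capture(c);cv2.imwrite(f'pics/{c}2.png',im[:,:,::-1])
print(s['tcp_pos'],s['eef_rot'],s['time_s'],s['contact_force'],s['gripper_width'])
a=np.radians(101.33);o=np.array([.55807,.09705]);ex=np.array([np.cos(a),np.sin(a)]);ey=np.array([-ex[1],ex[0]])
print('tcp in rf',(s['tcp_pos'][:2]-o)@np.c_[ex,ey])
P=[[*(o+x*ex+y*ey),z] for x,y,z in ((-.222,.0575,.026),(-.1,.0575,.026),(.0,.0575,.026),(.1,.0575,.026),(-.222,-.0575,.026),(-.1,-.0575,.026))]
np.set_printoptions(suppress=True)
print('wrist',w2px(p,P).round(1))
E
```

```text
time_s: 6.12
tcp_pos: [0.5067, -0.2375, 0.1141]
eef_rot: [180.0, 0.0, -168.9]
contact_force: [-0.9, 0.1, -3.6]
gripper_width: 0.0132
time_s: 7.62
tcp_pos: [0.5796, 0.0147, 0.1135]
eef_rot: [-180.0, -0.1, -168.8]
contact_force: [-0.3, 0.3, -3.9]
gripper_width: 0.0129
[0.57962844 0.01472837 0.11349329] [-1.79992412e+02 -6.84280226e-02 -1.68764674e+02] 7.6167 [-0.30961834  0.26051853 -3.88546647] 0.01294423207034016
tcp in rf [-0.0849527  -0.00496543]
wrist [[122.8 154.3]
 [300.2 152.1]
 [448.  152.4]
 [587.9 154.6]
 [144.4 307.5]
 [303.2 308.1]]
```

View pics/wrist2.png

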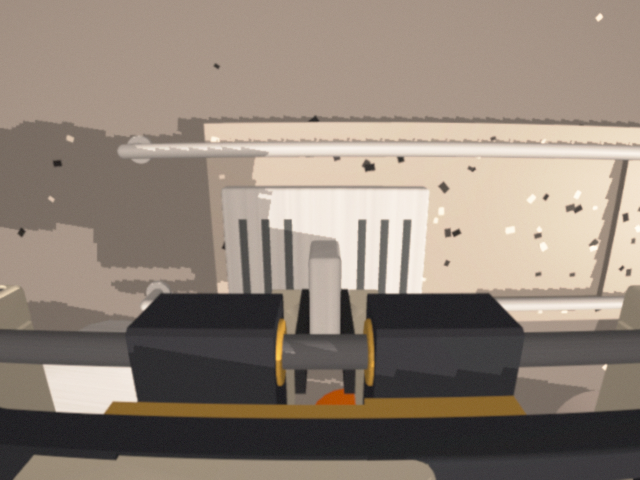

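View pics/side2.png

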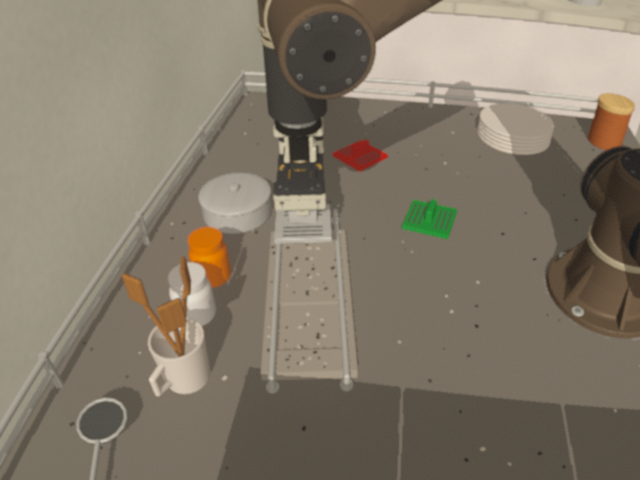

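View pics/top2.png

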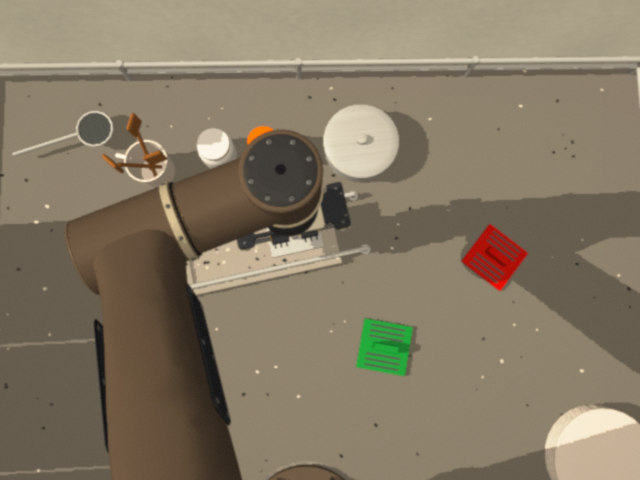

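Run:
```python
import cv2
a=cv2.imread('pics/wrist2.png')
cv2.imwrite('pics/c2a.png',cv2.resize(a[120:220,200:460],None,fx=3,fy=4.5,interpolation=cv2.INTER_CUBIC))
cv2.imwrite('pics/c2b.png',cv2.resize(a[270:330,410:640],None,fx=3.4,fy=6,interpolation=cv2.INTER_CUBIC))
```

```text
(no output)
```

View pics/c2a.png

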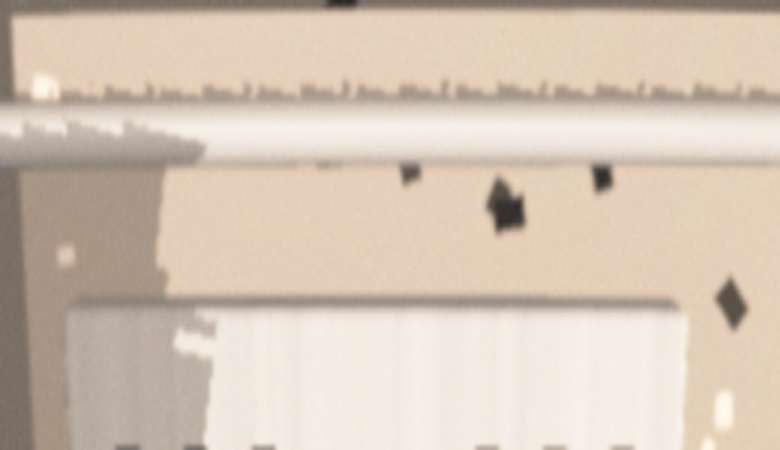

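View pics/c2b.png

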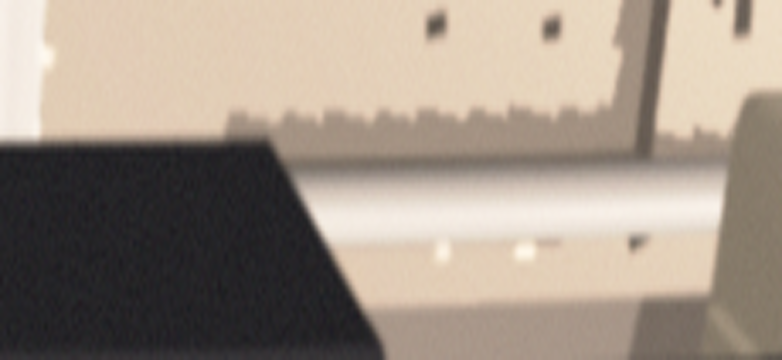

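Run:
```python
from plant import r
from h import *
np.set_printoptions(suppress=True,precision=1)
s=r.get_state();p=r.camera_params('wrist')
print(s['tcp_pos'],s['eef_rot'],s['time_s'])
R=np.array(p['R']);cam=-R.T@np.array(p['t']);print('cam-tcp',(cam-s['tcp_pos'])*1e3, 'fwd',R[2])
a=np.radians(101.33);o=np.array([.55807,.09705]);ex=np.array([np.cos(a),np.sin(a)]);ey=np.array([-ex[1],ex[0]])
rf=lambda P:(P[:,:2]-o)@np.c_[ex,ey]*1e3
print('up rail',rf(px2w(p,[(220,149.5),(300,149.2),(440,149.2)],.026)))
print('low rail',rf(px2w(p,[(530,304),(557,303.8),(600,303)],.026)))
zt=s['tcp_pos'][2]-.004
print('plate far corners',rf(px2w(p,[(222.3,187.5),(428,187)],zt)))
print('recess far edge',rf(px2w(p,[(623,160),(620,200),(601,293)],.02)))
print('tcp',rf(s['tcp_pos'][None]))
```

```text
[0.6 0.  0.1] [-180.    -0.  -168.8] 7.7667
cam-tcp [-76.4 -14.2 180.5] fwd [ 0.3  0.1 -1. ]
up rail [[-154.9   59.7]
 [-100.8   59.4]
 [  -6.2   59.5]]
low rail [[ 73.7 -56. ]
 [ 95.7 -56.2]
 [131.7 -56.3]]
plate far corners [[-133.1   46.1]
 [ -35.2   46. ]]
recess far edge [[131.9  53.8]
 [135.3  24.4]
 [135.4 -50.4]]
tcp [[-85.7  -4.9]]
```

The wrist view puts the rails' mid-line at +1.65 mm and the plate's at −3.95 mm, parallel within 0.1°. So I shift +5.6 mm across and −10 mm along, then descend to just above the rails.

```bash
python3 -m inch '.0014 -.0025 .003 0 0 0 0;.0014 -.0025 .006 0 0 0 0;.0014 -.0025 .01 0 0 0 0;.0014 -.0025 .01 0 0 0 0;0 0 .01 0 0 0 0;0 0 .01 0 0 0 0;0 0 .008 0 0 0 0;0 0 .004 0 0 0 0;0 0 .002 0 0 0 0;0 0 0 0 0 0 0;0 0 0 0 0 0 0'
python3 - <<'E'
from plant import r
from h import *
np.set_printoptions(suppress=True,precision=4)
s=r.get_state();p=r.camera_params('wrist')
for c in ('wrist','side'):
    im=r.capture(c);cv2.imwrite(f'pics/{c}3.png',im[:,:,::-1])
print(s['tcp_pos'],s['eef_rot'],s['time_s'],s['contact_force'])
a=cv2.imread('pics/wrist3.png')
cv2.imwrite('pics/c3a.png',cv2.resize(a[100:250,180:470],None,fx=2.7,fy=3.8,interpolation=cv2.INTER_CUBIC))
np.savez('p3.npz',**{k:np.array(v) for k,v in p.items()},tcp=s['tcp_pos'])
E
```

```text
time_s: 8.68
tcp_pos: [0.5769, 0.0041, 0.0511]
eef_rot: [-180.0, 0.0, -168.8]
contact_force: [-0.0, 1.3, -3.9]
gripper_width: 0.0129
[0.5769 0.0041 0.0511] [-179.9965    0.0204 -168.7567] 8.6833 [-0.0117  1.3006 -3.8785]
```

View pics/wrist3.png

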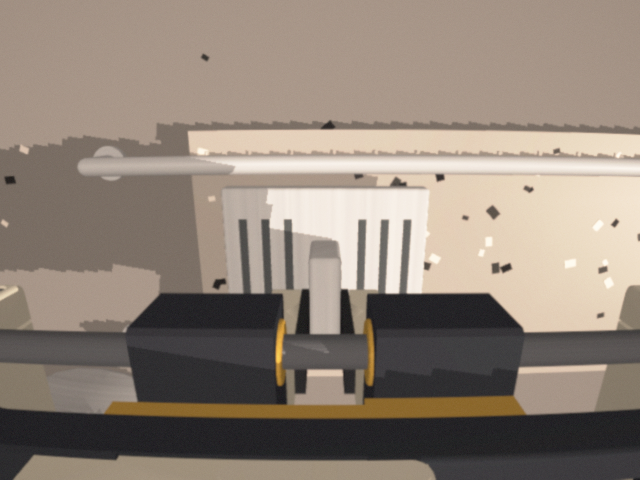

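View pics/c3a.png

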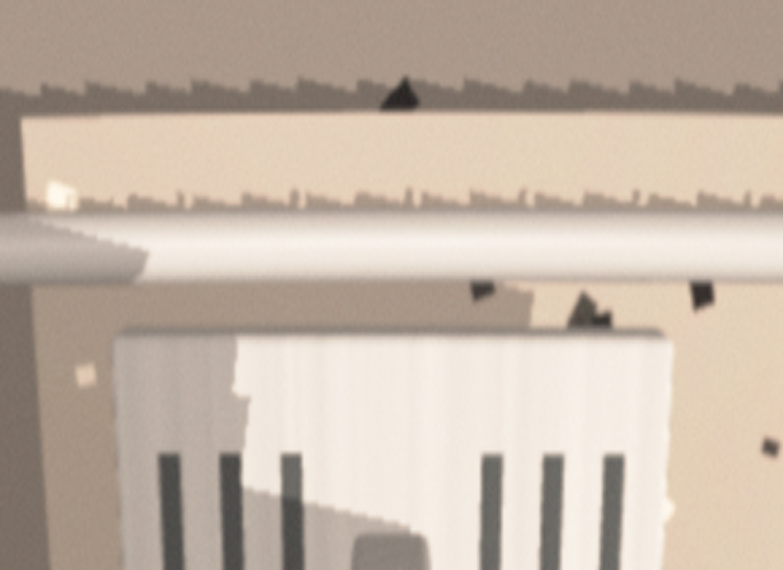

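Run:
```python
from h import *
np.set_printoptions(suppress=True,precision=1)
d=np.load('p3.npz');p={k:d[k] for k in d.files};p['vfov']=float(p['vfov']);p['cx']=float(p['cx']);p['cy']=float(p['cy'])
a=np.radians(101.33);o=np.array([.55807,.09705]);ex=np.array([np.cos(a),np.sin(a)]);ey=np.array([-ex[1],ex[0]])
rf=lambda P:(P[:,:2]-o)@np.c_[ex,ey]*1e3
print('rail c',rf(px2w(p,[(220,165.5),(320,165.3),(440,165.3)],.026)))
zt=p['tcp'][2]-.004
print('plate edge',rf(px2w(p,[(222.4,187.4),(427.5,187)],zt)),rf(p['tcp'][None]))
```

```text
rail c [[-148.3   59.2]
 [ -96.    59. ]
 [ -33.2   59.1]]
plate edge [[-142.2   50.8]
 [ -44.6   50.7]] [[-94.9  -0.2]]
```

View pics/side3.png

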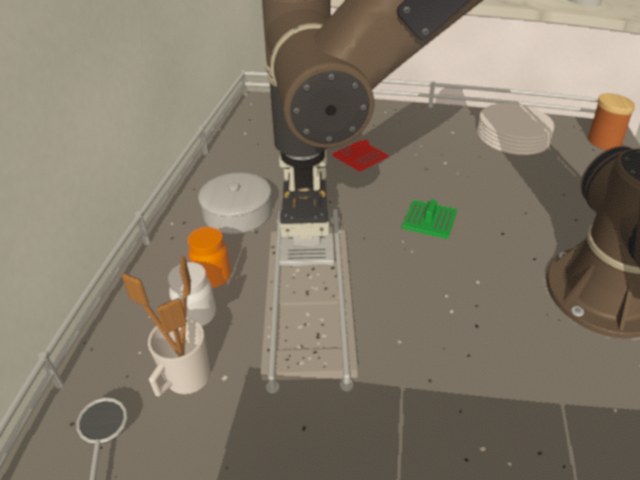

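```bash
python3 -m inch '.0004 0 .002 0 0 0 0;.0003 0 .003 0 0 0 0;0 0 .003 0 0 0 0;0 0 .003 0 0 0 0;0 0 .002 0 0 0 0;0 0 .001 0 0 0 0;0 0 .001 0 0 0 0;0 0 0 0 0 0 0'
python3 -m inch '0 0 .0005 0 0 0 0;0 0 .0005 0 0 0 0;0 0 0 0 0 0 0'
```

```text
time_s: 9.45
tcp_pos: [0.5758, 0.0038, 0.0357]
eef_rot: [-180.0, -0.0, -168.8]
contact_force: [0.2, 0.0, -4.7]
gripper_width: 0.0132
time_s: 9.7
tcp_pos: [0.5759, 0.0038, 0.035]
eef_rot: [180.0, 0.0, -168.8]
contact_force: [-1.2, 0.5, -4.7]
gripper_width: 0.013
```

```bash
python3 -m inch '0 0 .0005 0 0 0 0;0 0 0 0 0 0 0'
python3 -m inch '0 0 .0003 0 0 0 0;0 0 0 0 0 0 0'
python3 -m inch '0 0 .0003 0 0 0 0;0 0 0 0 0 0 0'
```

```text
time_s: 9.87
tcp_pos: [0.5759, 0.0038, 0.0344]
eef_rot: [180.0, 0.0, -168.8]
contact_force: [-0.1, 0.4, -4.4]
gripper_width: 0.013
time_s: 10.03
tcp_pos: [0.5759, 0.0038, 0.0341]
eef_rot: [180.0, 0.0, -168.8]
contact_force: [0.4, 0.1, -5.0]
gripper_width: 0.0132
time_s: 10.2
tcp_pos: [0.5759, 0.0038, 0.0341]
eef_rot: [-180.0, 0.0, -168.8]
contact_force: [-0.8, 0.3, -1.2]
gripper_width: 0.0129
```

```bash
python3 -m inch '0 0 .0002 0 0 0 0;0 0 0 0 0 0 0'
python3 -m inch '0 0 0 0 0 0 .12;0 0 0 0 0 0 .15;0 0 0 0 0 0 .2;0 0 0 0 0 0 .28;0 0 0 0 0 0 .28;0 0 0 0 0 0 .28;0 0 0 0 0 0 .28'
python3 - <<'E'
from plant import r
import cv2
for c in ('wrist','side'):
    im=r.capture(c);cv2.imwrite(f'pics/{c}4.png',im[:,:,::-1])
E
```

```text
time_s: 10.37
tcp_pos: [0.5759, 0.0038, 0.034]
eef_rot: [-180.0, 0.0, -168.8]
contact_force: [-2.0, 0.1, 2.6]
gripper_width: 0.013
time_s: 10.95
tcp_pos: [0.5761, 0.0038, 0.0336]
eef_rot: [180.0, 0.0, -168.8]
contact_force: [-0.8, -0.9, -0.7]
gripper_width: 0.0244
```

View pics/wrist4.png

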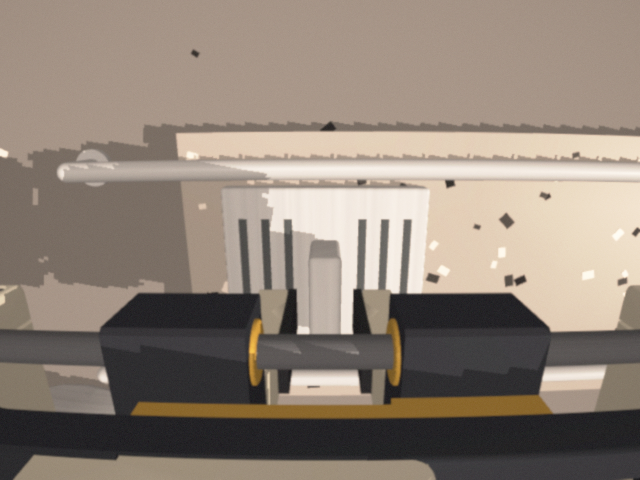

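The plate lies flat between the rails at the right end, released, with contact force near 0. I'll raise the fingers 5 mm and push the fin loosely.

```bash
python3 -m inch '0 0 -.002 0 0 0 .28;0 0 -.003 0 0 0 .28;0 .001 0 0 0 0 .28;0 .0015 0 0 0 0 .28;0 .0015 0 0 0 0 .28;0 .0015 0 0 0 0 .28;0 .002 0 0 0 0 .28;0 .0025 0 0 0 0 .28;0 .0025 0 0 0 0 .28;0 .0025 0 0 0 0 .28'
python3 -m inch '0 .003 0 0 0 0 .28;0 .003 0 0 0 0 .28;0 .003 0 0 0 0 .28;0 .003 0 0 0 0 .28;0 .003 0 0 0 0 .28;0 .003 0 0 0 0 .28;0 .003 0 0 0 0 .28;0 .003 0 0 0 0 .28;0 .003 0 0 0 0 .28;0 .003 0 0 0 0 .28;0 .003 0 0 0 0 .28;0 .003 0 0 0 0 .28;0 .003 0 0 0 0 .28;0 .003 0 0 0 0 .28;0 .003 0 0 0 0 .28'
python3 - <<'E'
from plant import r
import cv2
im=r.capture('wrist');cv2.imwrite('pics/w5.png',im[:,:,::-1])
E
```

```text
time_s: 11.88
tcp_pos: [0.5729, 0.0188, 0.0386]
eef_rot: [-180.0, -0.0, -168.8]
contact_force: [0.1, 1.1, -0.4]
gripper_width: 0.0246
time_s: 13.13
tcp_pos: [0.5641, 0.0629, 0.0387]
eef_rot: [-180.0, -0.0, -168.8]
contact_force: [0.4, -0.0, 0.6]
gripper_width: 0.0245
```

View pics/w5.png

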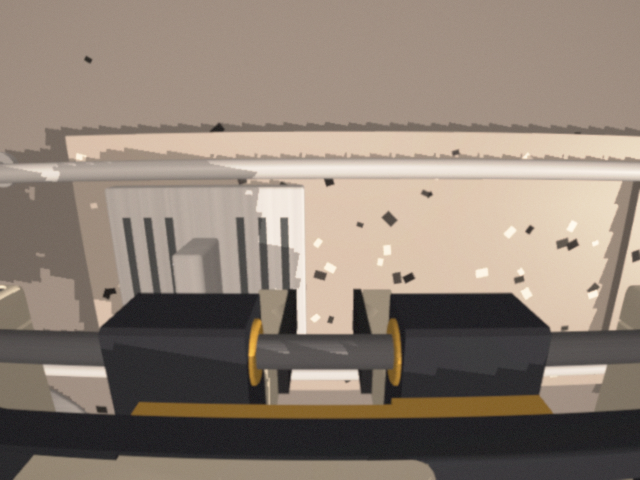

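View side.

Run:
```python
from plant import r
import cv2,numpy as np
im=r.capture('side')[:,:,::-1];cv2.imwrite('pics/side5.png',im)
b=cv2.imread('pics/side4.png')
k=lambda a:cv2.resize(a[140:320,250:370],None,fx=3.2,fy=3.2,interpolation=cv2.INTER_CUBIC)
cv2.imwrite('pics/c5.png',np.hstack([k(b),k(im)]))
```

View pics/c5.png

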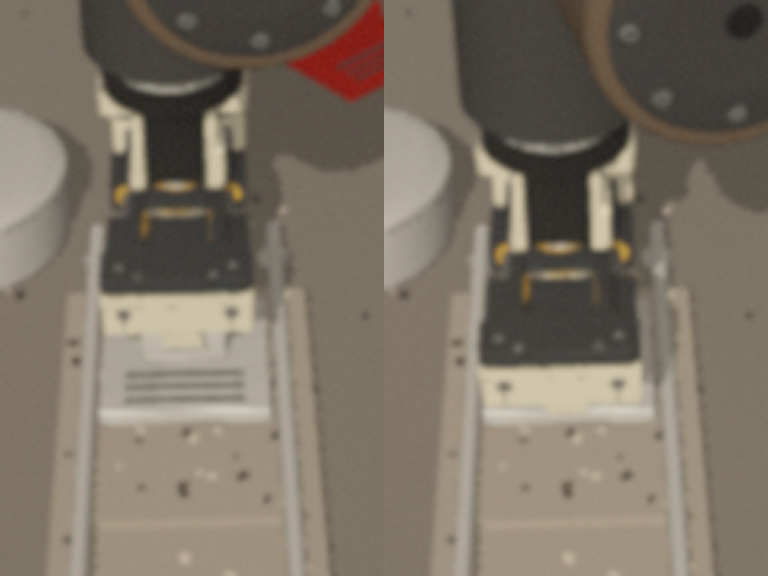

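The wrist picture shows the fin at columns 175–218, behind (left of) the rear finger, and the plate hasn't moved. The raised fingers evidently passed the fin. I'll measure where the plate is before going back.

Run:
```python
from plant import r
from h import *
np.set_printoptions(suppress=True,precision=1)
s=r.get_state();p=r.camera_params('wrist')
a=np.radians(101.33);o=np.array([.55807,.09705]);ex=np.array([np.cos(a),np.sin(a)]);ey=np.array([-ex[1],ex[0]])
rf=lambda P:(P[:,:2]-o)@np.c_[ex,ey]*1e3
print('tcp',rf(s['tcp_pos'][None]),s['tcp_pos'],s['contact_force'])
print('plate far corners',rf(px2w(p,[(110,188),(304,187)],.03)))
print('slab end',rf(px2w(p,[(67,136)],.02)))
for z in (.04,.05,.06,.07): print('fin top base-end corners at z',z,rf(px2w(p,[(187,240),(218,240)],z)))
im=cv2.imread('pics/w5.png')
cv2.imwrite('pics/c5w.png',cv2.resize(im[170:410,90:410],None,fx=2.5,fy=2.5,interpolation=cv2.INTER_CUBIC))
```

```text
tcp [[-34.5   0.7]] [0.6 0.1 0. ] [-0.3 -0.4  0. ]
plate far corners [[-139.8   51.3]
 [ -43.3   51. ]]
slab end [[-164.7   76.9]]
fin top base-end corners at z 0.04 [[-99.6  27.2]
 [-84.5  27.2]]
fin top base-end corners at z 0.05 [[-95.9  30.1]
 [-81.7  30. ]]
fin top base-end corners at z 0.06 [[-92.3  32.9]
 [-78.8  32.9]]
fin top base-end corners at z 0.07 [[-88.6  35.8]
 [-76.   35.8]]
```

View pics/c5w.png

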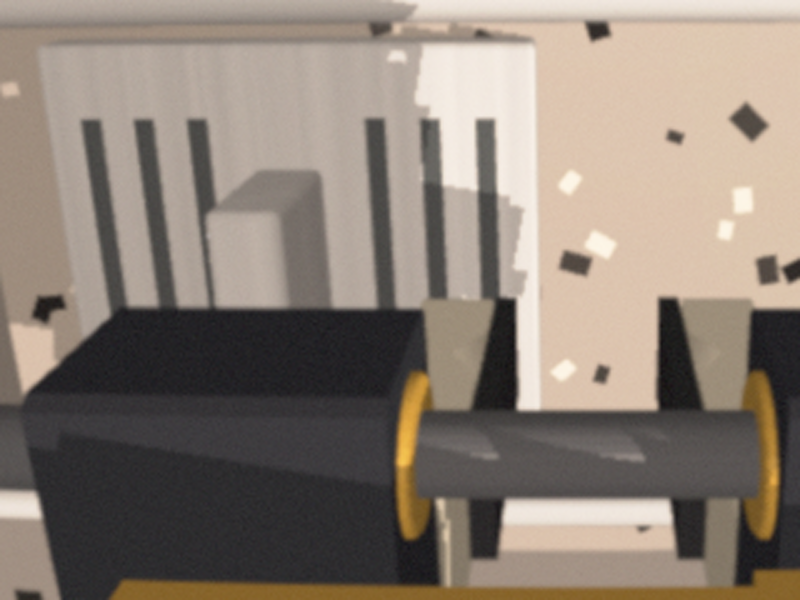

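Run:
```python
from plant import r
from h import *
np.set_printoptions(suppress=True,precision=1)
s=r.get_state();p=r.camera_params('wrist')
a=np.radians(101.33);o=np.array([.55807,.09705]);ex=np.array([np.cos(a),np.sin(a)]);ey=np.array([-ex[1],ex[0]])
rf=lambda P:(P[:,:2]-o)@np.c_[ex,ey]*1e3
print('base',rf(px2w(p,[(193,238),(219,238)],.03)))
for z in (.04,.045,.05,.055,.06,.065): print('top',z,rf(px2w(p,[(173.5,254),(201,254)],z)).ravel())
for nm,l in (('L finger tip',[(283,289),(296.5,289)]),('R',[(353,289),(364,289)])):
  for z in (.0386,.05,.06,.07): print(nm,z,rf(px2w(p,l,z)).ravel())
```

```text
base [[-100.1   25.4]
 [ -86.8   25.3]]
top 0.04 [-107.1   20.1  -93.5   20.1]
top 0.045 [-105.    21.7  -91.8   21.7]
top 0.05 [-103.    23.4  -90.1   23.4]
top 0.055 [-100.9   25.   -88.4   25. ]
top 0.06 [-98.9  26.6 -86.8  26.6]
top 0.065 [-96.8  28.3 -85.1  28.3]
L finger tip 0.0386 [-54.2   1.1 -47.5   1.1]
L finger tip 0.05 [-52.9   6.  -46.6   6. ]
L finger tip 0.06 [-51.8  10.3 -45.8  10.3]
L finger tip 0.07 [-50.6  14.6 -45.   14.6]
R 0.0386 [-19.2   1.1 -13.7   1.1]
R 0.05 [-20.1   6.  -14.9   5.9]
R 0.06 [-20.9  10.2 -16.   10.2]
R 0.07 [-21.7  14.5 -17.1  14.5]
```

```bash
python3 -m inch '0 0 -.01 0 0 0 .28;0 0 -.013 0 0 0 .28;0 0 -.013 0 0 0 .28;0 -.0065 0 0 0 0 .28;0 -.013 0 0 0 0 .28;0 -.013 0 0 0 0 .28;0 -.013 0 0 0 0 .28;0 -.013 0 0 0 0 .28;0 0 .005 0 0 0 .28;0 0 .01 0 0 0 .28;0 0 .01 0 0 0 .28;0 0 .01 0 0 0 .28;0 0 .004 0 0 0 .28;0 0 .001 0 0 0 .28;0 0 0 0 0 0 .28'
python3 -m inch '0 .0015 0 0 0 0 .28;0 .0015 0 0 0 0 .28;0 .0015 0 0 0 0 .28;0 .001 0 0 0 0 .28;0 .001 0 0 0 0 .28'
python3 -m inch '0 .001 0 0 0 0 .28;0 .001 0 0 0 0 .28'
python3 -m inch '0 .001 0 0 0 0 .28;0 .001 0 0 0 0 .28'
python3 - <<'E'
from plant import r
import cv2
im=r.capture('wrist');cv2.imwrite('pics/w6.png',im[:,:,::-1])
E
```

```text
time_s: 14.48
tcp_pos: [0.5752, 0.0055, 0.034]
eef_rot: [-180.0, -0.1, -168.7]
contact_force: [0.7, -0.0, 0.4]
gripper_width: 0.0247
time_s: 14.9
tcp_pos: [0.5745, 0.0115, 0.0351]
eef_rot: [-180.0, 0.0, -168.8]
contact_force: [1.1, -4.1, 1.1]
gripper_width: 0.0245
time_s: 15.07
tcp_pos: [0.5742, 0.0134, 0.0351]
eef_rot: [-180.0, 0.0, -168.8]
contact_force: [1.8, -4.8, 2.3]
gripper_width: 0.0244
time_s: 15.23
tcp_pos: [0.5738, 0.0153, 0.035]
eef_rot: [-180.0, 0.0, -168.8]
contact_force: [0.7, -5.0, 3.7]
gripper_width: 0.0246
```

View pics/w6.png

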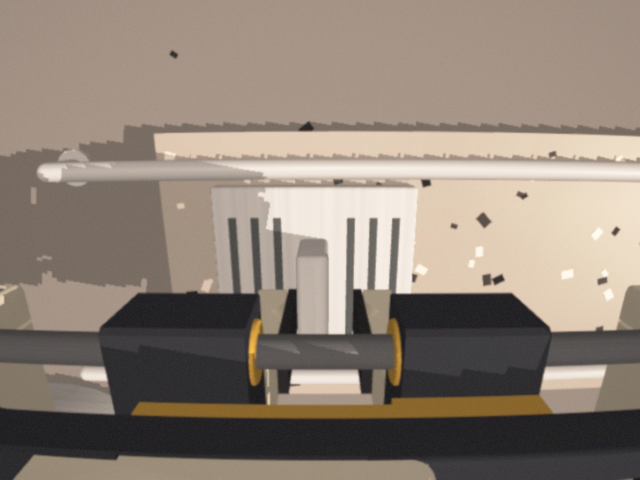

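Pushing at this height works (~5 N), but the upward force grows to 3.7 N, so the plate is close to pitching about its front edge. That would explain the earlier miss. It's safer to slide it with a light, low grip so it stays level. I'll re-centre over the fin and grip lightly.

```bash
python3 -m inch '0 -.002 0 0 0 0 .28;0 -.003 0 0 0 0 .28;0 0 .001 0 0 0 .28;0 0 0 0 0 0 .28'
python3 -m inch '0 0 0 0 0 0 0;0 0 0 0 0 0 0;0 0 0 0 0 0 0;0 0 0 0 0 0 0;0 0 0 0 0 0 0' 6
python3 -m inch '0 .001 0 0 0 0 0;0 .002 0 0 0 0 0;0 .003 0 0 0 0 0;0 .003 0 0 0 0 0;0 .003 0 0 0 0 0;0 .003 0 0 0 0 0;0 .003 0 0 0 0 0'
python3 - <<'E'
from plant import r
import cv2
im=r.capture('wrist');cv2.imwrite('pics/w7.png',im[:,:,::-1])
E
```

```text
time_s: 15.62
tcp_pos: [0.5742, 0.0107, 0.0332]
eef_rot: [180.0, -0.0, -168.8]
contact_force: [-0.5, 0.5, 0.3]
gripper_width: 0.0245
time_s: 16.03
tcp_pos: [0.5745, 0.0107, 0.0336]
eef_rot: [180.0, -0.0, -168.8]
contact_force: [-0.1, -0.6, -0.8]
gripper_width: 0.0139
time_s: 16.62
tcp_pos: [0.5708, 0.0287, 0.0336]
eef_rot: [180.0, -0.0, -168.8]
contact_force: [0.2, -1.1, -2.8]
gripper_width: 0.0139
```

View pics/w7.png

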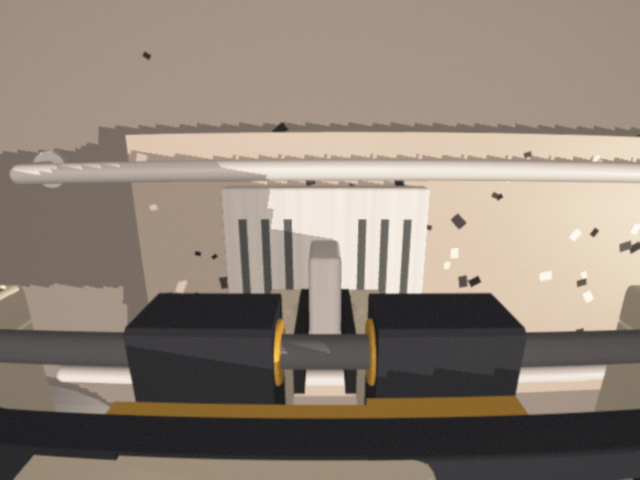

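```bash
python3 -m inch '0 .0015 .0002 0 0 0 0;0 .003 .0001 0 0 0 0;0 .003 0 0 0 0 0;0 .003 0 0 0 0 0;0 .003 0 0 0 0 0;0 .003 0 0 0 0 0;0 .003 0 0 0 0 0;0 .003 0 0 0 0 0;0 .003 0 0 0 0 0;0 .003 0 0 0 0 0;0 .003 0 0 0 0 0;0 .003 0 0 0 0 0;0 .003 0 0 0 0 0;0 .003 0 0 0 0 0;0 .003 0 0 0 0 0;0 .003 0 0 0 0 0;0 .003 0 0 0 0 0;0 .003 0 0 0 0 0;0 .003 0 0 0 0 0'
python3 -m inch '0 .003 0 0 0 0 0;0 .003 0 0 0 0 0;0 .003 0 0 0 0 0;0 .003 0 0 0 0 0;0 .003 0 0 0 0 0;0 .003 0 0 0 0 0;0 .003 0 0 0 0 0;0 .003 0 0 0 0 0;0 .003 0 0 0 0 0;0 .003 0 0 0 0 0;0 .003 0 0 0 0 0;0 .003 0 0 0 0 0'
python3 - <<'E'
from plant import r
import cv2
for c in ('wrist','side'):
  im=r.capture(c);cv2.imwrite(f'pics/{c}8.png',im[:,:,::-1])
E
```

```text
time_s: 18.25
tcp_pos: [0.5602, 0.0829, 0.0335]
eef_rot: [-180.0, 0.0, -168.8]
contact_force: [1.2, -4.8, 3.5]
gripper_width: 0.014
time_s: 19.25
tcp_pos: [0.5527, 0.1186, 0.033]
eef_rot: [180.0, -0.0, -168.8]
contact_force: [0.3, -3.6, 7.4]
gripper_width: 0.0138
```

View pics/wrist8.png

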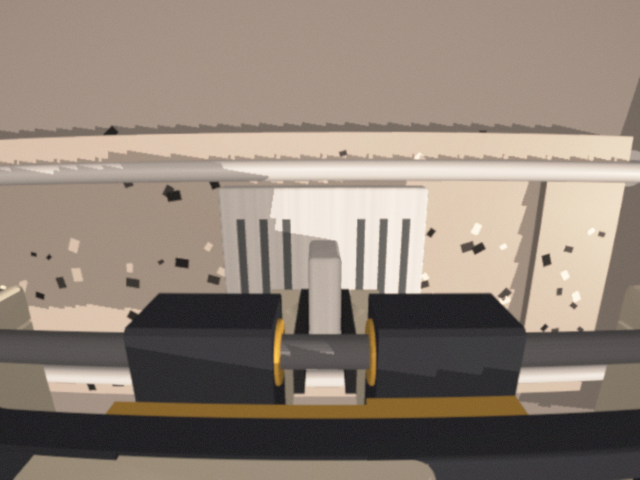

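View pics/side8.png

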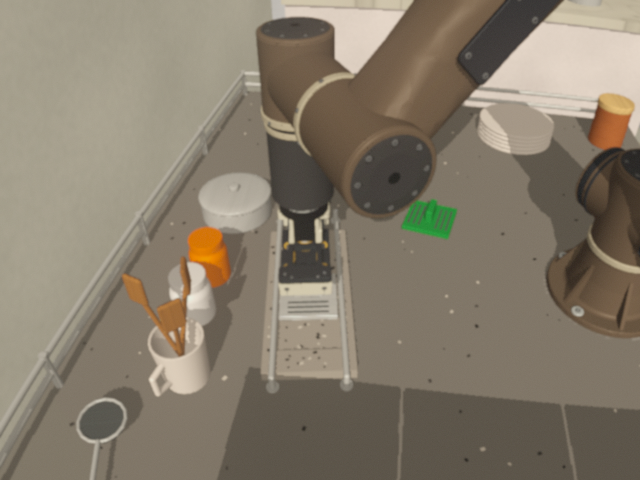

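Run:
```python
from plant import r
from h import *
np.set_printoptions(suppress=True,precision=1)
s=r.get_state();p=r.camera_params('wrist')
a=np.radians(101.33);o=np.array([.55807,.09705]);ex=np.array([np.cos(a),np.sin(a)]);ey=np.array([-ex[1],ex[0]])
rf=lambda P:(P[:,:2]-o)@np.c_[ex,ey]*1e3
print('tcp',rf(s['tcp_pos'][None]),s['tcp_pos'],s['contact_force'])
im=cv2.imread('pics/wrist8.png')
cv2.imwrite('pics/c8.png',cv2.resize(im[165:315,400:580],None,fx=4,fy=4,interpolation=cv2.INTER_CUBIC))
print('plate corners',rf(px2w(p,[(221,188),(426,187)],.03)))
print('edge',rf(px2w(p,[(546,185),(540,230),(530,295)],.02)))
```

```text
tcp [[22.3  1. ]] [0.6 0.1 0. ] [-0.5 -1.   0.9]
plate corners [[-25.6  51.8]
 [ 71.5  52.1]]
edge [[136.1  52.1]
 [136.4  28.4]
 [136.7  -8.6]]
```

View pics/c8.png

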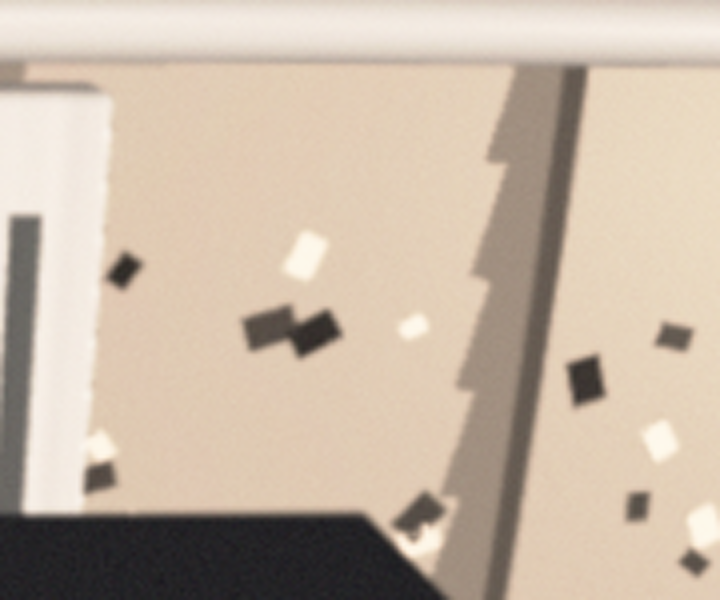

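```bash
python3 -m inch '0 .0015 0 0 0 0 0;0 .003 0 0 0 0 0;0 .003 0 0 0 0 0;0 .003 0 0 0 0 0;0 .003 0 0 0 0 0;0 .003 0 0 0 0 0;0 .003 0 0 0 0 0;0 .003 0 0 0 0 0;0 .003 0 0 0 0 0;0 .003 0 0 0 0 0;0 .003 0 0 0 0 0;0 .003 0 0 0 0 0;0 .003 0 0 0 0 0;0 .003 0 0 0 0 0;0 .003 0 0 0 0 0;0 .003 0 0 0 0 0;0 .0025 0 0 0 0 0;0 .002 0 0 0 0 0;0 0 0 0 0 0 0'
python3 - <<'E'
from plant import r
import cv2
for c in ('wrist','side'):
  im=r.capture(c);cv2.imwrite(f'pics/{c}9.png',im[:,:,::-1])
E
```

```text
time_s: 20.93
tcp_pos: [0.5432, 0.1685, 0.0334]
eef_rot: [180.0, 0.0, -168.7]
contact_force: [-0.1, -0.3, -4.4]
gripper_width: 0.0139
```

View pics/wrist9.png

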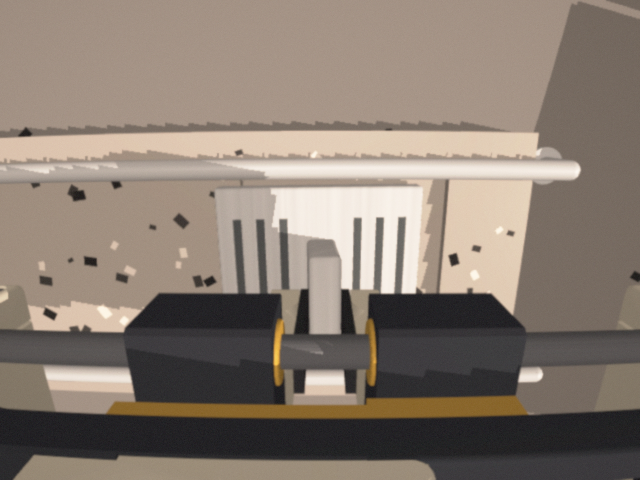

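Run:
```python
from plant import r
from h import *
np.set_printoptions(suppress=True,precision=1)
s=r.get_state();p=r.camera_params('wrist')
a=np.radians(101.33);o=np.array([.55807,.09705]);ex=np.array([np.cos(a),np.sin(a)]);ey=np.array([-ex[1],ex[0]])
rf=lambda P:(P[:,:2]-o)@np.c_[ex,ey]*1e3
print('tcp',rf(s['tcp_pos'][None]),s['tcp_pos'],s['contact_force'])
im=cv2.imread('pics/wrist9.png')
cv2.imwrite('pics/c9.png',cv2.resize(im[160:300,205:470],None,fx=3,fy=4,interpolation=cv2.INTER_CUBIC))
for z in (.03,.028): print('plate corners',rf(px2w(p,[(217,187),(420,187)],z)))
print('lip',rf(px2w(p,[(446,185),(442,250)],.02)))
```

```text
tcp [[72.6  0.6]] [0.5 0.2 0. ] [ 0.5 -0.4 -3.8]
plate corners [[ 22.8  51.9]
 [119.1  51.6]]
plate corners [[ 22.3  51.6]
 [119.6  51.3]]
lip [[134.6  51.2]
 [135.4  17.1]]
```

View pics/c9.png

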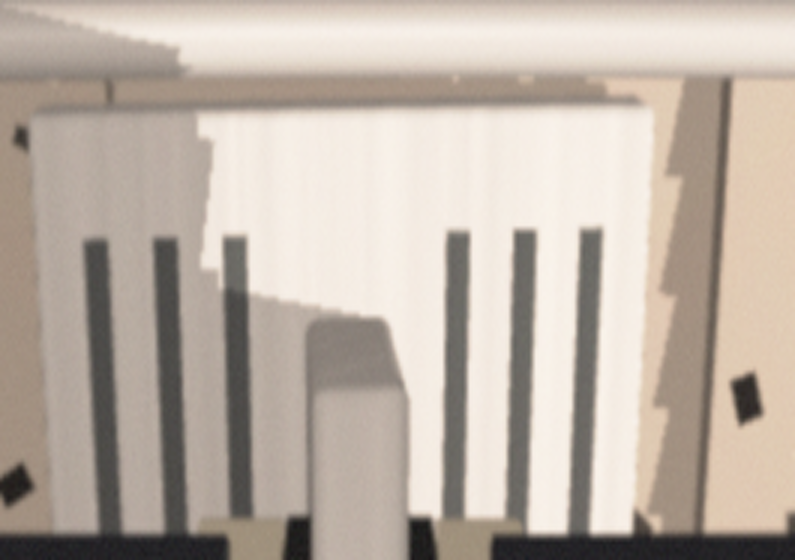

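```bash
python3 -m inch '0 .001 0 0 0 0 0;0 .0015 0 0 0 0 0;0 .0015 0 0 0 0 0;0 .0015 0 0 0 0 0;0 .0015 0 0 0 0 0;0 .0015 0 0 0 0 0;0 .0015 0 0 0 0 0;0 .0015 0 0 0 0 0;0 .0005 0 0 0 0 0;0 0 0 0 0 0 0'
python3 -m inch '0 0 .0005 0 0 0 0;0 0 .0005 0 0 0 0;0 0 .0005 0 0 0 0;0 0 .0005 0 0 0 0;0 0 0 0 0 0 0'
```

```text
time_s: 21.87
tcp_pos: [0.5409, 0.18, 0.0333]
eef_rot: [-180.0, -0.0, -168.8]
contact_force: [-0.4, 0.6, -4.1]
gripper_width: 0.014
time_s: 22.28
tcp_pos: [0.5408, 0.1797, 0.0312]
eef_rot: [-180.0, -0.0, -168.8]
contact_force: [0.4, -0.6, -4.6]
gripper_width: 0.0138
```

```bash
python3 -m inch '0 0 .0005 0 0 0 0;0 0 .0005 0 0 0 0;0 0 .0005 0 0 0 0;0 0 .0005 0 0 0 0;0 0 0 0 0 0 0'
python3 -m inch '0 0 .0005 0 0 0 0;0 0 .0005 0 0 0 0;0 0 0 0 0 0 0'
python3 - <<'E'
from plant import r
import cv2
im=r.capture('wrist')[:,:,::-1];cv2.imwrite('pics/w10.png',im)
cv2.imwrite('pics/c10.png',cv2.resize(im[150:300,195:470],None,fx=2.9,fy=3.9,interpolation=cv2.INTER_CUBIC))
E
```

```text
time_s: 22.7
tcp_pos: [0.541, 0.1798, 0.0294]
eef_rot: [-180.0, 0.0, -168.8]
contact_force: [0.9, -0.7, -2.3]
gripper_width: 0.0137
time_s: 22.95
tcp_pos: [0.541, 0.1798, 0.0284]
eef_rot: [-180.0, 0.0, -168.8]
contact_force: [0.7, -2.0, -0.5]
gripper_width: 0.0138
```

View pics/c10.png

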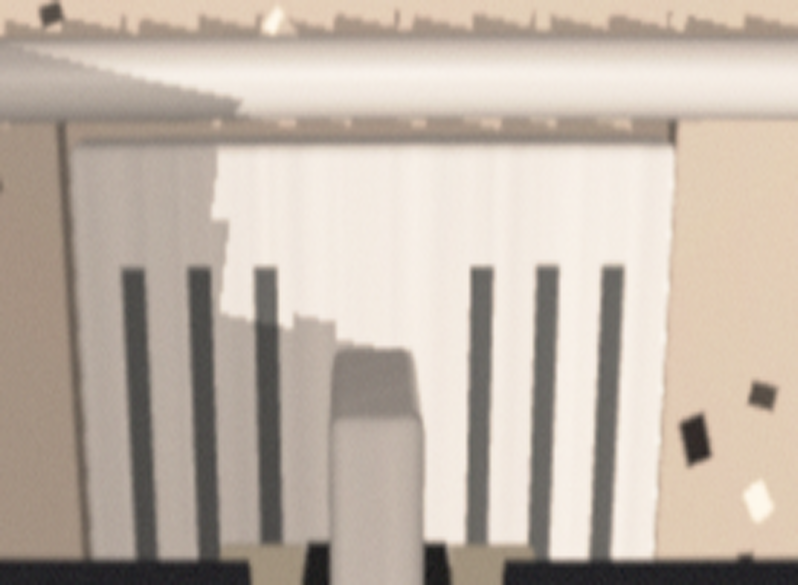

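The plate sits within the recess outline, with its rear edge past the near lip at crop (75,140) and its front at the far lip at (672,140), and it is level. I'll make the last touch down, then release.

```bash
python3 -m inch '0 0 .0004 0 0 0 0;0 0 0 0 0 0 0'
python3 -m inch '0 0 0 0 0 0 .15;0 0 0 0 0 0 .18;0 0 0 0 0 0 .28;0 0 0 0 0 0 .28;0 0 0 0 0 0 .35;0 0 0 0 0 0 .35'
python3 - <<'E'
from plant import r
import cv2
im=r.capture('wrist')[:,:,::-1];cv2.imwrite('pics/w11.png',im)
cv2.imwrite('pics/c11.png',cv2.resize(im[150:300,195:470],None,fx=2.9,fy=3.9,interpolation=cv2.INTER_CUBIC))
E
```

```text
time_s: 23.17
tcp_pos: [0.541, 0.1799, 0.028]
eef_rot: [-180.0, 0.0, -168.8]
contact_force: [-0.1, -2.3, -2.1]
gripper_width: 0.0141
time_s: 23.67
tcp_pos: [0.541, 0.1801, 0.0281]
eef_rot: [180.0, 0.0, -168.8]
contact_force: [-0.5, 0.7, -0.2]
gripper_width: 0.0294
```

View pics/c11.png

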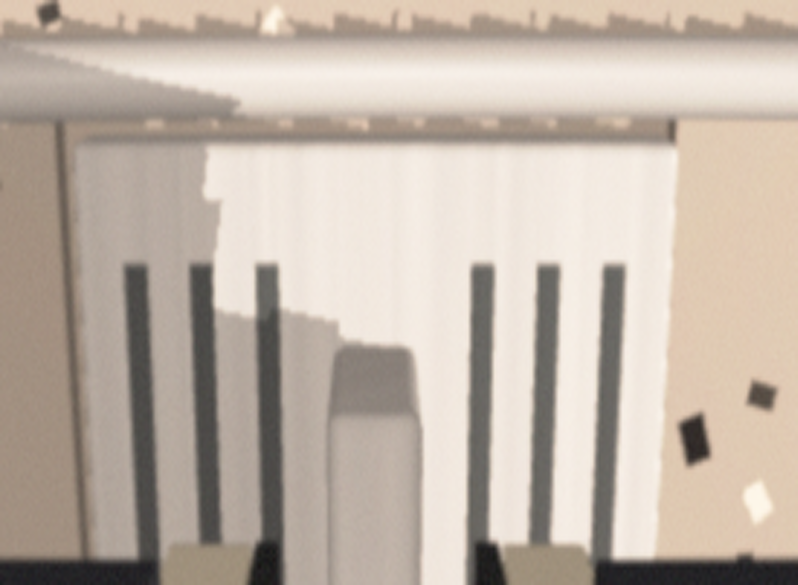

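```bash
python3 -m inch '0 0 -.003 0 0 0 .35;0 0 -.006 0 0 0 .35;0 0 -.01 0 0 0 .35;0 0 -.015 0 0 0 .35;0 0 -.015 0 0 0 .35;0 0 -.015 0 0 0 .35;0 0 -.015 0 0 0 .35;0 0 -.015 0 0 0 .35;0 0 -.015 0 0 0 .35;0 0 -.015 0 0 0 .35;0 -.01 -.01 0 0 0 .35;0 -.015 0 0 0 0 .35;0 -.015 0 0 0 0 .35;0 -.015 0 0 0 0 .35;0 -.015 0 0 0 0 .35;0 -.015 0 0 0 0 .35;0 -.015 0 0 0 0 .35;0 -.01 0 0 0 0 .35;0 -.005 0 0 0 0 .35;0 0 0 0 0 0 .35'
python3 - <<'E'
from plant import r
import cv2
import numpy as np
for c in ('wrist','side','top'):
  im=r.capture(c)[:,:,::-1];cv2.imwrite(f'pics/{c}12.png',im)
  if c=='side': cv2.imwrite('pics/c12.png',cv2.resize(im[270:395,255:365],None,fx=4.5,fy=4.5,interpolation=cv2.INTER_CUBIC))
E
```

```text
time_s: 25.38
tcp_pos: [0.5634, 0.0661, 0.1623]
eef_rot: [180.0, 0.0, -168.8]
contact_force: [-0.3, -0.7, 0.1]
gripper_width: 0.0305
```

View pics/wrist12.png

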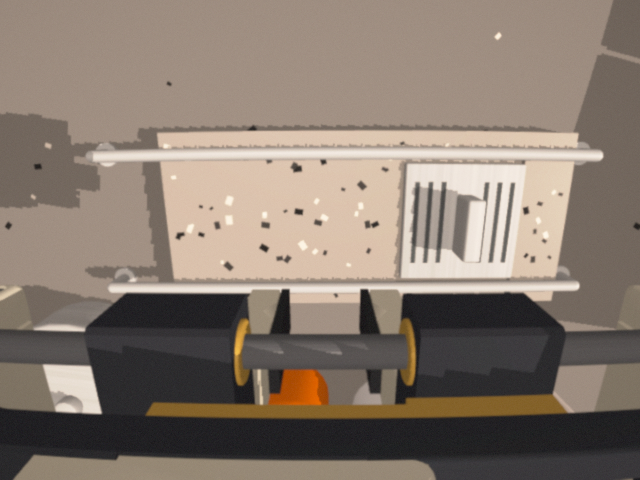

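View pics/c12.png

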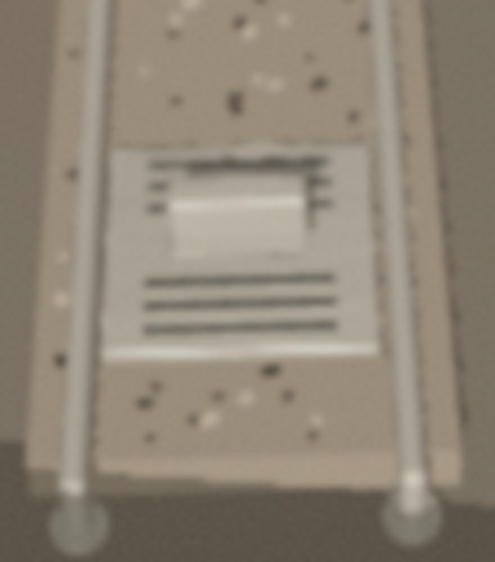

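View pics/side12.png

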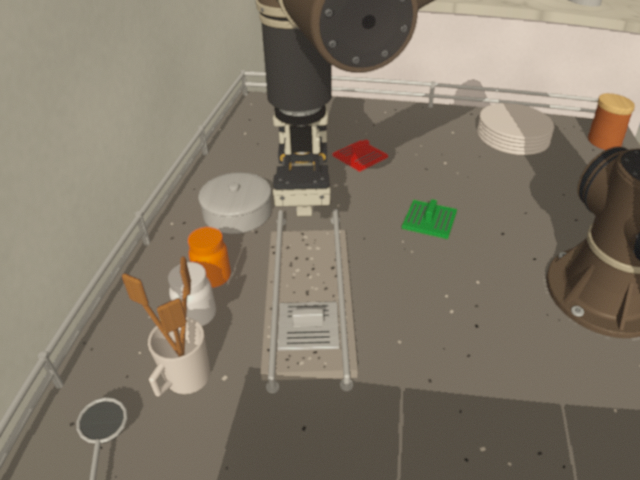

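The side view shows the plate in the recess area, clear of the gripper, with a thin front face at crop row ~350. I'll check whether both ends are fully down by comparing the corners with the two hypotheses.

Run:
```python
from plant import r
from h import *
from scipy.optimize import least_squares
np.set_printoptions(suppress=True,precision=2)
p=r.camera_params('wrist');ps=r.camera_params('side')
im=cv2.imread('pics/wrist12.png')
cv2.imwrite('pics/c12w.png',cv2.resize(im[150:290,390:540],None,fx=5.2,fy=4.2,interpolation=cv2.INTER_CUBIC))
a=np.radians(101.33);o=np.array([.55807,.09705]);ex=np.array([np.cos(a),np.sin(a)]);ey=np.array([-ex[1],ex[0]])
W=lambda x,y,z:[*(o+x*ex+y*ey),z]
for nm,zr,zf in (('flat',.024,.024),('front up',.024,.030),('rear up',.030,.024),('on top',.03,.03)):
  P=[W(.0345,.051,zr),W(.1345,.051,zf),W(.1345,-.049,zf),W(.0345,-.049,zr)]
  print(nm,'wrist',w2px(p,P).round(1).tolist(),'side crop',((w2px(ps,P)-[255,270])*4.5+1.75).round(0).tolist())
```

```text
flat wrist [[402.8, 163.6], [523.3, 164.7], [508.0, 278.4], [396.7, 279.2]] side crop [[370.0, 144.0], [383.0, 348.0], [102.0, 356.0], [112.0, 151.0]]
front up wrist [[402.8, 163.6], [526.9, 165.4], [511.0, 280.9], [396.7, 279.2]] side crop [[370.0, 144.0], [383.0, 338.0], [101.0, 346.0], [112.0, 151.0]]
rear up wrist [[404.3, 164.3], [523.3, 164.7], [508.0, 278.4], [398.0, 281.8]] side crop [[370.0, 133.0], [383.0, 348.0], [102.0, 356.0], [111.0, 140.0]]
on top wrist [[404.3, 164.3], [526.9, 165.4], [511.0, 280.9], [398.0, 281.8]] side crop [[370.0, 133.0], [383.0, 338.0], [101.0, 346.0], [111.0, 140.0]]
```

View pics/c12w.png

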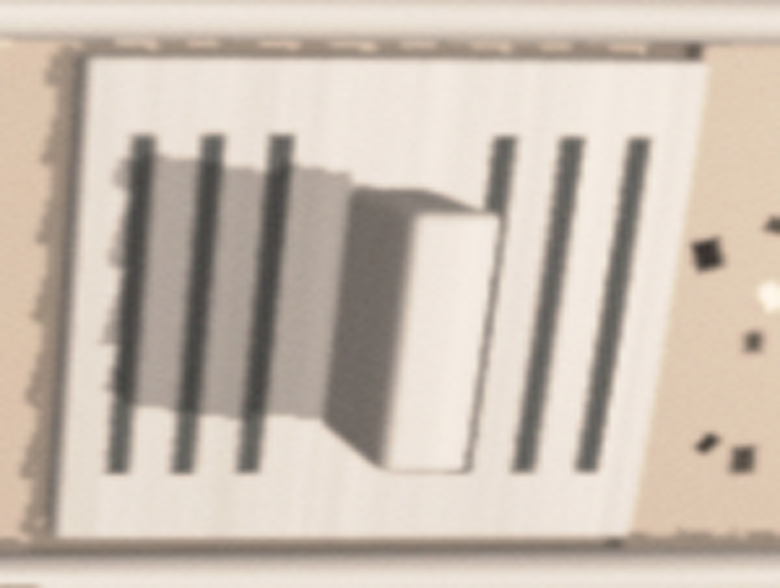

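Run:
```python
from h import *
from plant import r
a=cv2.imread('pics/side12.png');b=cv2.imread('pics/side4.png')
k=lambda m,y,x:cv2.resize(m[y:y+60,x:x+80],None,fx=5,fy=8,interpolation=cv2.INTER_NEAREST)
cv2.imwrite('pics/c13.png',np.hstack([k(b,230,268),k(a,310,268)]))
ps=r.camera_params('side')
A=np.radians(101.33);o=np.array([.55807,.09705]);ex=np.array([np.cos(A),np.sin(A)]);ey=np.array([-ex[1],ex[0]])
for col,im,xf,zb,zt in ((308,b,-.0445,.02,.03),(308,a,.1355,.02,.024)):
  print([round(float(w2px(ps,[[*(o+xf*ex),z]])[0][1]),1) for z in (zt,zb)])
  v=im[:,295:320].mean((1,2)); 
  for rr in (range(250,280) if im is b else range(335,360)): print(rr,round(v[rr]),end='; ')
  print()
```

```text
[268.7, 272.6]
250 174; 251 174; 252 170; 253 164; 254 159; 255 145; 256 128; 257 135; 258 149; 259 142; 260 128; 261 139; 262 154; 263 145; 264 129; 265 140; 266 162; 267 177; 268 184; 269 183; 270 176; 271 164; 272 150; 273 143; 274 141; 275 141; 276 143; 277 144; 278 144; 279 143; 
[348.5, 350.0]
335 152; 336 130; 337 112; 338 130; 339 155; 340 159; 341 143; 342 117; 343 124; 344 150; 345 163; 346 173; 347 184; 348 184; 349 167; 350 146; 351 134; 352 130; 353 134; 354 138; 355 139; 356 138; 357 136; 358 137; 359 139;
```

View pics/c13.png

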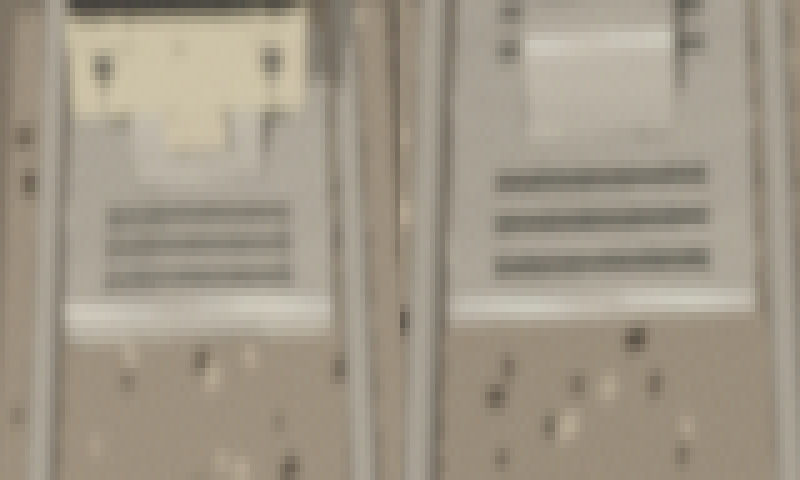

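Now the front face spans ~3 px, against ~6 px when the plate lay on top of the slab. The wrist-view corner widths (119/110 px) match the "flat" prediction (120.5/111.3), not a raised end (124/114). So the plate is fully down and level, with the gripper clear. Handing in.

Run:
```python
from plant import r
s=r.get_state();print(s['time_s'],s['contact_force'],s['tcp_pos'])
print(r.close_job())
```

```text
25.5333 [ 0.35039718 -0.41839597 -0.3753581 ] [0.56328119 0.06738156 0.16207654]
the job is handed in; nothing more can be done
None
```

The steel strainer rest is in its recess, lying level and fully down. I handed the job in at 25.5 s with the gripper open and about 13 cm above the slab.

**How it went:**
- **Laying it down:** I picked the steel plate up by its fin and laid it on the slab at the entry point. The force reading at touchdown was under 5 N, and I let go there.
- **Failed push:** I first pushed it loosely with the fingers raised 5 mm. The fingers passed the fin and the plate stayed put. I did not find out for certain why.
- **Second push:** Pushing at the lower height moved the plate about 5 mm with about 5 N. The upward force was rising, so the plate seemed about to tip, and I stopped.
- **Sliding it in:** I then slid it along the stone with a light 6 N grip, with contact forces up to about 7 N in the readings. Over the recess the grip held the plate up, so it did not drop by itself. I lowered it the 6 mm slowly until it touched, then released it.

**Last checks:**
- **Recess position:** its centre is about 83 mm along the rails, within the stated range around the +60 mm guess.
- **Plate seated:** in the wrist picture the plate's corner spacing matches a flat, seated plate, not one with an end raised. In the side picture its front face shows 3 px, against 6 px when it lay on top of the slab.
- **Fit and bystanders:** the front edge sits close to the far lip. The tin, jars, mug and look-alikes appear in their original places by eye in the side picture; I did not measure them.
- **Disagreement:** the camera views differ by 1–2 mm, which is within the calibration error.

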